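# Pack the round connector shells in their foam wells

## Task

Pack the four round connector shells for shipping: stand each one, pins up, on the floor of the foam well of its own size, the thinnest shell in the narrowest well and so on in order of size up to the thickest in the widest. Do not tip any shell over on the way, and leave the rectangular connector hoods where they are.

Things in the scene. Friction and masses are not known exactly. Their poses are not given: they have to be found in the camera images.
- shell_tiny: the thinnest of four round aluminium connector shells: a loose upright cylinder 24 mm in diameter and 60 mm tall, with a ring 28 mm wide round its lowest 18 mm; on its flat top a black disc with a circle of 3 tiny brass pins. Origin: centre of its underside; z up along its axis.
- shell_small: the second thinnest of four round aluminium connector shells: a loose upright cylinder 34 mm in diameter and 60 mm tall, with a ring 38 mm wide round its lowest 18 mm; on its flat top a black disc with a circle of 5 tiny brass pins. Origin: centre of its underside; z up along its axis.
- shell_medium: the second thickest of four round aluminium connector shells: a loose upright cylinder 44 mm in diameter and 60 mm tall, with a ring 48 mm wide round its lowest 18 mm; on its flat top a black disc with a circle of 7 tiny brass pins. Origin: centre of its underside; z up along its axis.
- shell_large: the thickest of four round aluminium connector shells: a loose upright cylinder 54 mm in diameter and 60 mm tall, with a ring 58 mm wide round its lowest 18 mm; on its flat top a black disc with a circle of 9 tiny brass pins. Origin: centre of its underside; z up along its axis.
- foam_tiny: white packing block, 92 x 92 mm and 26 mm tall, fixed to the bench, with the narrowest of the four round wells: 45 mm in diameter, 18 mm deep, in the middle of its top, with a flat grey floor 8 mm above the bench. Origin: centre of its underside (straight below the middle of the well); z up.
- foam_small: white packing block, 92 x 92 mm and 26 mm tall, fixed to the bench, with the second narrowest of the four round wells: 55 mm in diameter, 18 mm deep, in the middle of its top, with a flat grey floor 8 mm above the bench. Origin: centre of its underside (straight below the middle of the well); z up.
- foam_medium: white packing block, 92 x 92 mm and 26 mm tall, fixed to the bench, with the second widest of the four round wells: 65 mm in diameter, 18 mm deep, in the middle of its top, with a flat grey floor 8 mm above the bench. Origin: centre of its underside (straight below the middle of the well); z up.
- foam_large: white packing block, 92 x 92 mm and 26 mm tall, fixed to the bench, with the widest of the four round wells: 75 mm in diameter, 18 mm deep, in the middle of its top, with a flat grey floor 8 mm above the bench. Origin: centre of its underside (straight below the middle of the well); z up.
- hood_a: rectangular aluminium connector hood, loose, 60 mm (its x) x 32 mm (its y) x 42 mm tall, with a rectangular black inset and one row of pins on top; it stays where it is. Origin: centre of its underside; z up.
- hood_b: rectangular aluminium connector hood, loose, 60 mm (its x) x 32 mm (its y) x 42 mm tall, with a rectangular black inset and one row of pins on top; it stays where it is. Origin: centre of its underside; z up.
Things that resemble listed ones, but are neither listed nor needed, are in the scene too. What is shaped like the shell_small but green is not meant.

How it is judged:
By the outcome, as a careful person would: the job done as asked, in the order asked, and still so for the second after the job is handed in, with the robot touching nothing.
It also fails if it takes over 99 s, if anything falls off the work surface, if the arm or the gripper's body presses on something with over 40 N, if the wrist force passes 120 N, or if a joint passes its speed limit or range.

## Robot

A 6-joint arm with a two-finger parallel gripper is mounted at the origin on the work surface. World frame = base frame: x ahead of the robot, y to its left, z up, the work surface at z = 0. Lengths are in m, angles in rad, forces in N, time in s.
With the tool pointing down it reaches from about 0.275 to 0.825 m from the base axis. Payload 5.2 kg.
Tool frame: the origin (TCP) lies midway between the tips of the shut fingers; the grasp point (between the pads) lies grip_point_offset behind it (grip_point_offset is the distance from the TCP to the grasp point, in m); z points along the fingers, y is the line along which they close (so a half turn about z gives the same grasp; the last joint's range is limited). The gripper opens to 93 mm and grips with 3 to 60 N. Pads are 15 mm wide; open, the fingers measure 128 mm over their backs; the gripper's body (75 mm by 188 mm) begins 65 mm behind the grasp point.
Start: joints at [-1.466, 0.259, 1.535, -0, 1.348, -0.203], TCP at [0.167, -0.524, 0.219] pointing down, gripper open.
Joint ranges: [-3.14, 3.14], [-0.91, 2.08], [0.19, 2.58], [-1.22, 4.36], [0.22, 2.71], [-3.12, 3.12]. Speed limits (rad/s): [2.57, 2.57, 3.14, 3.14, 3.14, 3.14].

## Interface

Orientations are given as [roll, pitch, yaw] about the fixed x, y, z axes, in that order (R = Rz(yaw) Ry(pitch) Rx(roll)).
In Python, from workcell import * gives the robot as it stands.
- The arm moves only by the tool move_arm, never from a script. Its argument "targets" is a list that holds one entry, the list of rows, each a list of 7 numbers: the turn, a rotation vector about the world's x, y, z in degrees, then the shift along the world's x, y, z in mm, then the gripper's target within -1 to 1 (shut at 1, half-way at 0, fully open at -1). In form: [[[rx, ry, rz, x, y, z, grip], ...]]. A call has 1 to 10 rows; each row is the pose to reach, as a shift and turn from the pose commanded when the call began; what a row does not reach only later rows make up. A row lasts 1/10 s, in which the tool goes at most 50 mm and 8.59 degrees, less where a joint would pass 70% of its speed; a pose out of reach is approached as far as the arm can. A call with a gripper value outside its range is refused whole. The fingers move at their own pace and stop on an object; "newtons" is the grip in N (left out, the last holds). Time passes only in rows, so rows that repeat a pose let the fingers close. It gives the time, the measured TCP pose, the force, the opening and the grip force at its end, in the units of the state.
- state(): the state, without advancing time (a new reading comes with each control period).
- grab_frame(name): name is "scene" or "top"; returns the picture (420x560x3 uint8, red, green, blue); there is no depth.
- get_calibration(name): a dict with "fx", "fy", "cx", "cy" (pixels), "origin" and "attitude" of the camera in the world. Camera axes: x right, y down, z forward; pixel columns grow to the right and rows downward; lengths in m; the calibration is good to about 2 mm. A picture is of the moment at which its call begins. get_calibration takes no time and is no camera call.
- job_done(): hands the job in; it is judged then, once.
The state is a dict: "clock": time; "q": joint angles; "dq": joint speeds; "tau": joint torques, N m; "tcp_pos": TCP position; "orientation": TCP orientation; "ft_force": force on the tool from outside, world axes, zero at the start; "moment": the same for the moment, N m; "grip_width": finger opening in m; "grasp_force": force on a finger pad.
Only numpy, scipy, OpenCV 4.12 (cv2) and the standard library are available. Lean on these libraries where they do the work, as an engineer would, in place of code of your own. Each camera call takes 0.05 s, during which the arm holds its last target. There are 200 camera calls.

## Working session

There is one attempt and no reset: what is moved stays moved. The work goes in short steps, Python scripts to look and compute and a tool call to move; the robot and the scene stay as the last step left them, time stands still between calls to the robot, and variables do not carry over. Pictures are saved under pics/ and viewed, at most 14 in all, crops included, and the job is handed in when it is done.

Besides the shell and the picture viewer there is one more tool, called after "Emit:" as name(argument=value, ...), one argument or row to a line, values as JSON. move_arm: Moves the arm, as the interface text tells. Its arguments: {"type":"object","properties":{"targets":{"type":"array"},"newtons":{"type":"number"}},"required":["targets"]}

```bash
mkdir -p pics; python3 - <<'E'
from workcell import *
import cv2
for n in ("scene","top"):
    f=grab_frame(n); cv2.imwrite(f"pics/{n}0.png",f[:,:,::-1]); print(get_calibration(n))
print(state())
E
```

```text
{'fx': 384.2033750984208, 'fy': 384.2033750984208, 'cx': 276.0380198697492, 'cy': 202.48636747130027, 'origin': array([ 0.96592968, -0.51661932,  0.62186677]), 'attitude': array([-2.27177242e+00, -1.20952967e-03,  7.27935046e-01])}
{'fx': 407.3827977606944, 'fy': 407.3827977606944, 'cx': 282.4111942847699, 'cy': 209.80741028238523, 'origin': array([ 0.33563914, -0.00225763,  1.24967816]), 'attitude': array([-2.99084026e+00,  1.37607010e-03, -1.54779913e+00])}
{'clock': 0.1, 'q': array([-1.46583543e+00,  2.59253122e-01,  1.53595380e+00, -2.30782137e-05,
        1.34798587e+00, -2.02802534e-01]), 'dq': array([ 0.00153464, -0.00198592, -0.0056657 , -0.0005057 , -0.00074436,
        0.00073325]), 'tau': array([ 2.45826071e-03, -4.38207579e+01, -2.84646249e+01,  7.21601816e-02,
        3.62204248e-02, -5.61800880e-05]), 'tcp_pos': array([ 0.16657201, -0.52366585,  0.21791795]), 'orientation': array([-3.14002078e+00, -3.00253063e-04,  3.07768309e-01]), 'ft_force': array([0.27658969, 0.24411107, 0.20179248]), 'moment': array([ 0.01105775,  0.01530762, -0.0001205 ]), 'grasp_force': 0.0, 'grip_width': 0.09265836780265005}
```

View pics/top0.png

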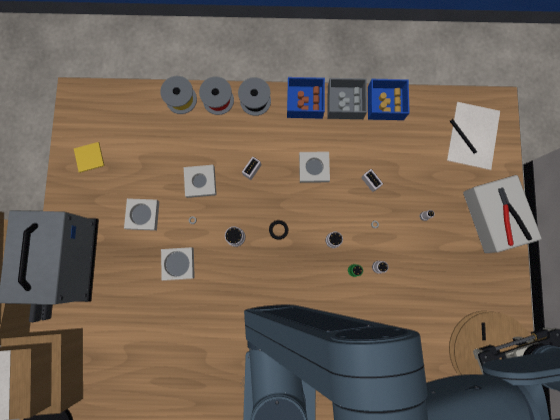

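View pics/scene0.png

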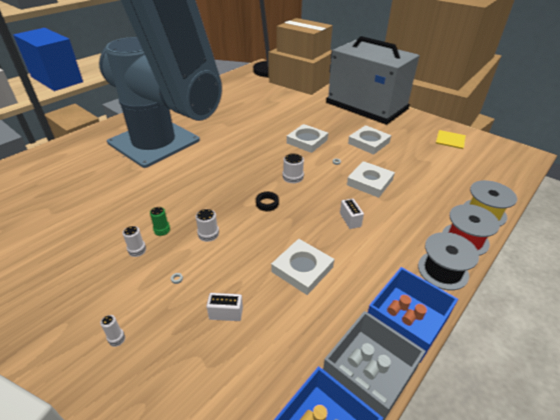

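The top view shows the aluminium shells at about (234,236), (335,239), (381,267) and (428,215). The green look-alike is at (355,270). The foams are at (199,180), (141,214), (177,264) and (314,166), and the hoods at (252,168) and (373,179). There are also small washers at (193,219) and (375,223) and a black ring at (278,230).

```bash
cat > h.py <<'E'
from workcell import *
import cv2, numpy as np
from scipy.spatial.transform import Rotation as R
def ray(n,px,z):
    c=get_calibration(n); d=R.from_euler('xyz',c['attitude']).apply([(px[0]-c['cx'])/c['fx'],(px[1]-c['cy'])/c['fy'],1])
    return (c['origin']+d*(z-c['origin'][2])/d[2])
def proj(n,p):
    c=get_calibration(n); v=R.from_euler('xyz',c['attitude']).inv().apply(np.array(p)-c['origin'])
    return np.array([c['fx']*v[0]/v[2]+c['cx'],c['fy']*v[1]/v[2]+c['cy']])
def blob(mask,px,r=22):
    """connected component nearest px: centroid, area, contour"""
    n,l,s,c=cv2.connectedComponentsWithStats(mask.astype(np.uint8),connectivity=4)
    best=None
    for i in range(1,n):
        d=np.hypot(*(c[i]-px))
        if d<r and s[i,4]>=8 and (best is None or d<best[0]): best=(d,i)
    if best is None: return None
    i=best[1]; return c[i],s[i,4],(l==i)
def discs(n,px,f,z=.06,thr=70):
    b=blob(f.max(2)<thr,px,8)
    return None if b is None else (ray(n,b[0],z),b[1],b[0])
E
python3 - <<'E'
from h import *
T=cv2.imread('pics/top0.png')[:,:,::-1]; S=cv2.imread('pics/scene0.png')[:,:,::-1]
st={'large':((234,236),(293,160)),'medium':((335,239),(207,216)),'small':((381,267),(133,233)),'tiny':((430,214),(110,322))}
for k,(a,b) in st.items():
    for n,p,f in(('top',a,T),('scene',b,S)):
        d=discs(n,np.array(p),f); print(k,n,None if d is None else (d[0].round(4),d[1],d[2].round(1)))
print('foam')
for p,q in zip([(199,180),(141,214),(177,264),(314,166)],[(371,178),(370,139),(308,138),(303,264)]):
    for n,p,f in(('top',p,T),('scene',q,S)):
        hsv=cv2.cvtColor(f,cv2.COLOR_RGB2HSV)
        w=(hsv[...,1]<45)&(hsv[...,2]>(175 if n=='top' else 175))
        b=blob(w,p,14)
        if b is None: print(n,'none');continue
        cs,hi=cv2.findContours(b[2].astype(np.uint8),cv2.RETR_CCOMP,cv2.CHAIN_APPROX_NONE)
        o=max(cs,key=cv2.contourArea)
        ho=[c for c,h in zip(cs,hi[0]) if h[3]>=0]
        print(n,b[0].round(1),b[1],end=' ')
        rc=cv2.minAreaRect(o);print('rect',ray(n,rc[0],.026).round(4),np.round(rc[1],1),round(rc[2],1),end=' ')
        if ho:
            h=max(ho,key=cv2.contourArea)
            if len(h)>5:
                w=np.array([ray(n,x[0],.026)[:2] for x in h]); (c,r)=cv2.minEnclosingCircle(w.astype(np.float32)); e=cv2.fitEllipse((w*1e4).astype(np.float32)); print('hole',np.round(c,4),round(2*r,4),np.round(e[0],0),np.round(e[1],0))
        else: print()
cv2.imwrite('pics/crop0.png',cv2.resize(T[140:290,120:450,::-1],None,fx=2.4,fy=2.4,interpolation=cv2.INTER_CUBIC))
E
```

```text
large top (array([0.438 , 0.1452, 0.06  ]), np.int32(185), array([233.4, 235.1]))
large scene (array([0.4366, 0.146 , 0.06  ]), np.int32(103), array([293.2, 158. ]))
medium top (array([ 0.435 , -0.1531,  0.06  ]), np.int32(116), array([335.4, 238.5]))
medium scene (array([ 0.4339, -0.153 ,  0.06  ]), np.int32(102), array([204.7, 214.3]))
small top (array([ 0.3574, -0.2896,  0.06  ]), np.int32(61), array([382.5, 266.4]))
small scene (array([ 0.3565, -0.2893,  0.06  ]), np.int32(54), array([130.1, 230.4]))
tiny top (array([ 0.5163, -0.4329,  0.06  ]), np.int32(23), array([430.4, 213.1]))
tiny scene (array([ 0.5148, -0.4321,  0.06  ]), np.int32(38), array([107.2, 319.5]))
foam
top none
scene [371.  175.1] 592 rect [0.6066 0.262  0.026 ] [40.6 21.3] 21.0 hole [0.606  0.2625] 0.0523 [6070. 2631.] [468. 493.]
top none
scene [369.6 135.9] 295 rect [0.4989 0.4338 0.026 ] [37.8 16.6] 21.3 hole [0.4983 0.4357] 0.0735 [4989. 4360.] [675. 683.]
top none
scene [306.8 134.4] 229 rect [0.3521 0.3149 0.026 ] [37.  17.4] 19.7 hole [0.3505 0.3157] 0.085 [3521. 3164.] [766. 805.]
top none
scene [302.7 262.4] 1142 rect [ 0.6607 -0.0919  0.026 ] [49.8 37.6] 32.6 hole [ 0.6602 -0.0908] 0.059 [6602. -910.] [565. 568.]
```

View pics/crop0.png

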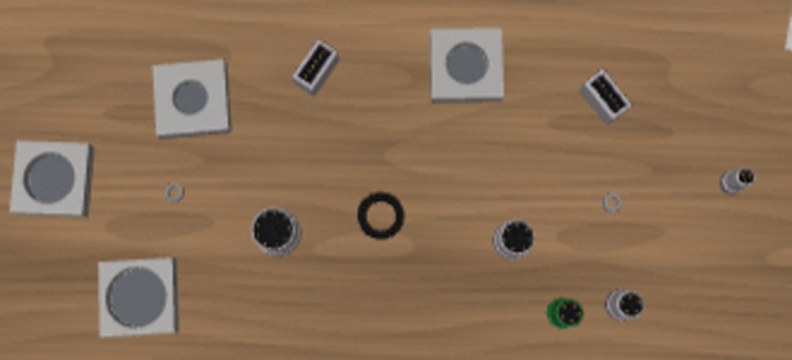

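The candidates are the four aluminium shells, largest to thinnest at (234,236), (335,239), (382,267) and (430,213), plus the green dummy at (355,270) and the washers and ring. Disc areas and well diameters (52, 57, 68 and 78 mm measured) rank clearly, and the two views agree to about 1.5 mm. Next I need the grip offset.

```bash
python3 -c "
import workcell as w; print(getattr(w,'grip_point_offset',None),[x for x in dir(w) if x[0]!='_'])"
```

```text
0.0188 ['MotionError', 'get_calibration', 'grab_frame', 'grip_point_offset', 'job_done', 'state']
```

Emit:
move_arm(
  targets=[
    [[0, 0, 8, 35, 10, 0, -1], [0, 0, 16, 70, 20, 0, -1], [0, 0, 24, 105, 30, 0, -1], [0, 0, 32, 140, 40, 0, -1], [0, 0, 40, 175, 50, 0, -1], [0, 0, 48, 210, 60, 0, -1], [0, 0, 56, 245, 70, 0, -1], [0, 0, 64, 280, 80, 0, -1], [0, 0, 72.4, 349, 91, 0, -1], [0, 0, 72.4, 349, 91, 0, -1]],
  ],
  newtons=15,
)

```text
clock: 1.1
tcp_pos: [0.5192, -0.4313, 0.2177]
orientation: [3.141, -0.001, 1.578]
ft_force: [-0.1, 0.1, 0.2]
grip_width: 0.0926
grasp_force: 0.0
```

Emit:
move_arm(
  targets=[
    [[0, 0, 0, 0, 0, -30, -1], [0, 0, 0, 0, 0, -60, -1], [0, 0, 0, 0, 0, -90, -1], [0, 0, 0, 0, 0, -115, -1], [0, 0, 0, 0, 0, -130, -1], [0, 0, 0, 0, 0, -130, -1]],
  ],
)

```text
clock: 1.7
tcp_pos: [0.5144, -0.4317, 0.0857]
orientation: [-3.138, -0.004, 1.571]
ft_force: [-0.5, 0.2, -0.5]
grip_width: 0.093
grasp_force: 0.0
```

```bash
python3 - <<'E'
from h import *
f=grab_frame('scene'); s=state(); print(s['tcp_pos'],s['orientation'])
cv2.imwrite('pics/a.png',cv2.resize(f[230:400,30:250,::-1],None,fx=3,fy=3))
E
```

```text
[ 0.51524085 -0.43271526  0.08771734] [-3.14013393e+00 -1.74887653e-03  1.57135717e+00]
```

View pics/a.png

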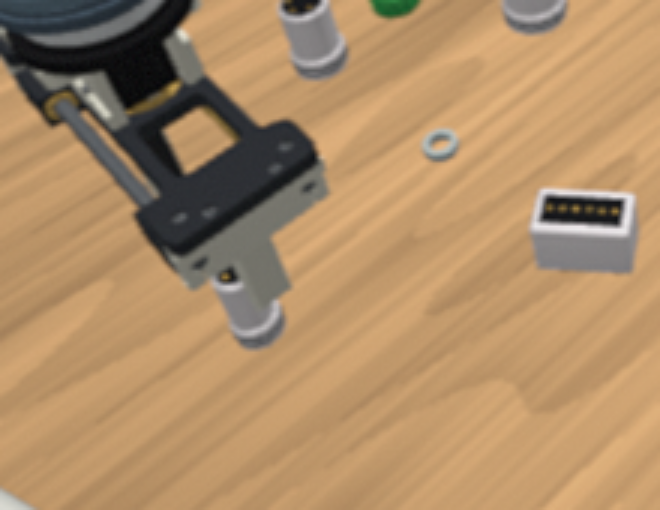

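The fingers straddle the thin shell, with its top at about crop pixel (228,275). I'll go down and grip.

Emit:
move_arm(
  targets=[
    [[0, 0, 0, 0, 0, -25, -1], [0, 0, 0, 0, 0, -50, -1], [0, 0, 0, 0, 0, -62, -1], [0, 0, 0, 0, 0, -62, -1], [0, 0, 0, 0, 0, -62, 0], [0, 0, 0, 0, 0, -62, 0.3], [0, 0, 0, 0, 0, -62, 0.5], [0, 0, 0, 0, 0, -62, 0.7], [0, 0, 0, 0, 0, -62, 1], [0, 0, 0, 0, 0, -62, 1]],
  ],
  newtons=15,
)

```text
clock: 2.75
tcp_pos: [0.5157, -0.4332, 0.0269]
orientation: [3.141, 0.0, 1.571]
ft_force: [0.1, 0.6, 0.8]
grip_width: 0.0495
grasp_force: 0.0
```

Emit:
move_arm(
  targets=[
    [[0, 0, 0, 0, 0, 0, 1], [0, 0, 0, 0, 0, 0, 1], [0, 0, 0, 0, 0, 0, 1]],
  ],
)

```text
clock: 3.05
tcp_pos: [0.5156, -0.4331, 0.0266]
orientation: [-3.142, -0.0, 1.571]
ft_force: [-0.2, 0.1, -0.1]
grip_width: 0.0256
grasp_force: 0.0
```

Emit:
move_arm(
  targets=[
    [[0, 0, 0, 0, 0, 0, 1], [0, 0, 0, 0, 0, 0, 1], [0, 0, 0, 0, 0, 0, 1], [0, 0, 0, 0, 0, 5, 1], [0, 0, 0, 0, 0, 20, 1], [0, 0, 0, 0, 0, 45, 1], [0, 0, 0, 0, 0, 70, 1], [0, 0, 0, 0, 0, 90, 1], [0, 0, 0, 0, 0, 100, 1], [0, 0, 0, 0, 0, 100, 1]],
  ],
  newtons=20,
)

```text
clock: 4.05
tcp_pos: [0.5165, -0.4341, 0.1294]
orientation: [3.139, 0.003, 1.571]
ft_force: [-0.6, 0.6, -1.1]
grip_width: 0.0237
grasp_force: 20.0
```

Emit:
move_arm(
  targets=[
    [[0, 0, 0, 2, 15, 0, 1], [0, 0, 0, 6, 45, 0, 1], [0, 0, 0, 11, 83, 0, 1], [0, 0, 0, 16, 121, 0, 1], [0, 0, 0, 21, 159, 0, 1], [0, 0, 0, 26, 197, 0, 1], [0, 0, 0, 31, 235, 0, 1], [0, 0, 0, 36, 273, 0, 1], [0, 0, 0, 41, 311, 0, 1], [0, 0, 0, 46, 350, 0, 1]],
  ],
)

```text
clock: 5.05
tcp_pos: [0.5602, -0.0802, 0.1251]
orientation: [-3.139, -0.001, 1.572]
ft_force: [0.3, 0.2, -0.9]
grip_width: 0.0238
grasp_force: 20.0
```

Emit:
move_arm(
  targets=[
    [[0, 0, 0, 5, 38, 0, 1], [0, 0, 0, 10, 76, 0, 1], [0, 0, 0, 15, 114, 0, 1], [0, 0, 0, 20, 152, 0, 1], [0, 0, 0, 25, 190, 0, 1], [0, 0, 0, 30, 228, 0, 1], [0, 0, 0, 35, 266, 0, 1], [0, 0, 0, 40, 300, 0, 1], [0, 0, 0, 43, 325, 0, 1], [0, 0, 0, 45, 346, 0, 1]],
  ],
)

```text
clock: 6.05
tcp_pos: [0.6045, 0.2652, 0.1247]
orientation: [-3.138, 0.0, 1.573]
ft_force: [0.1, -0.8, -1.6]
grip_width: 0.0234
grasp_force: 20.0
```

Emit:
move_arm(
  targets=[
    [[0, 0, 0, 0, 0, 0, 1], [0, 0, 0, 0, 0, -20, 1], [0, 0, 0, 0, 0, -45, 1], [0, 0, 0, 0, 0, -60, 1], [0, 0, 0, 0, 0, -60, 1], [0, 0, 0, 0, 0, -60, 1]],
  ],
)

```text
clock: 6.65
tcp_pos: [0.6064, 0.2625, 0.0665]
orientation: [-3.141, 0.0, 1.571]
ft_force: [0.5, 0.4, -0.6]
grip_width: 0.0233
grasp_force: 20.0
```

```bash
python3 - <<'E'
from h import *
s=state(); print(s['tcp_pos'],s['grasp_force'])
a=grab_frame('scene')[100:220,300:450,::-1];b=grab_frame('top')[140:260,130:280,::-1]
cv2.imwrite('pics/b.png',cv2.resize(np.hstack([a,b]),None,fx=2.6,fy=2.6))
E
```

```text
[0.60635569 0.2624651  0.06646536] 19.99562666535894
```

View pics/b.png

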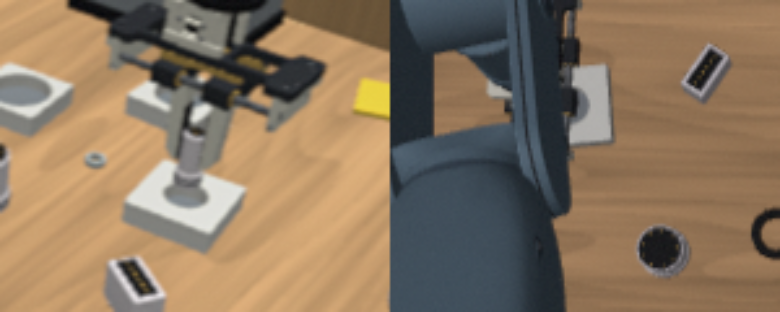

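The shell at crop (190,155) hangs centred over its well. I'll lower it and release.

Emit:
move_arm(
  targets=[
    [[0, 0, 0, 0, 0, -12, 1], [0, 0, 0, 0, 0, -22, 1], [0, 0, 0, 0, 0, -28, 1], [0, 0, 0, 0, 0, -31, 1], [0, 0, 0, 0, 0, -32, 1], [0, 0, 0, 0, 0, -32, 1]],
  ],
)

```text
clock: 7.35
tcp_pos: [0.6067, 0.2629, 0.0346]
orientation: [3.142, -0.0, 1.571]
ft_force: [0.2, 0.4, -1.0]
grip_width: 0.0238
grasp_force: 20.0
```

Emit:
move_arm(
  targets=[
    [[0, 0, 0, 0, 0, 0, 0.3], [0, 0, 0, 0, 0, 0, 0.3], [0, 0, 0, 0, 0, 0, 0], [0, 0, 0, 0, 0, 0, 0], [0, 0, 0, 0, 0, 0, 0], [0, 0, 0, 0, 0, 0, 0], [0, 0, 0, 0, 0, 20, 0], [0, 0, 0, 0, 0, 50, -0.5], [0, 0, 0, 0, 0, 80, -1], [0, 0, 0, 0, 0, 92, -1]],
  ],
)

```text
clock: 8.35
tcp_pos: [0.6083, 0.2633, 0.13]
orientation: [3.137, -0.001, 1.571]
ft_force: [1.1, 0.4, 0.1]
grip_width: 0.0657
grasp_force: 0.0
```

Emit:
move_arm(
  targets=[
    [[0, 0, 0, -6, -14, 0, -1], [0, 0, 0, -18, -40, 0, -1], [0, 0, 0, -34, -75, 0, -1], [0, 0, 0, -50, -110, 0, -1], [0, 0, 0, -66, -146, 0, -1], [0, 0, 0, -82, -182, 0, -1], [0, 0, 0, -98, -218, 0, -1], [0, 0, 0, -114, -253, 0, -1], [0, 0, 0, -130, -289, 0, -1], [0, 0, 0, -146, -325, 0, -1]],
  ],
)

```text
clock: 9.35
tcp_pos: [0.4595, -0.0632, 0.1262]
orientation: [-3.141, -0.0, 1.572]
ft_force: [-0.5, -0.5, 0.2]
grip_width: 0.0931
grasp_force: 0.0
```

Emit:
move_arm(
  targets=[
    [[0, 0, 0, -16, -35, 0, -1], [0, 0, 0, -32, -70, 0, -1], [0, 0, 0, -48, -106, 0, -1], [0, 0, 0, -64, -142, 0, -1], [0, 0, 0, -80, -177, 0, -1], [0, 0, 0, -92, -203, 0, -1], [0, 0, 0, -100, -220, 0, -1], [0, 0, 0, -104, -228, 0, -1], [0, 0, 0, -104, -228, -20, -1], [0, 0, 0, -104, -228, -40, -1]],
  ],
)

```text
clock: 10.35
tcp_pos: [0.3569, -0.2903, 0.0863]
orientation: [3.141, 0.001, 1.571]
ft_force: [0.7, -0.3, -0.2]
grip_width: 0.0928
grasp_force: 0.0
```

```bash
python3 - <<'E'
from h import *
s=state(); print(s['tcp_pos'],s['orientation'])
f=grab_frame('scene'); a=f[170:290,60:210,::-1];b=f[120:240,300:450,::-1]
cv2.imwrite('pics/c.png',cv2.resize(np.hstack([a,b]),None,fx=2.6,fy=2.6))
E
```

```text
[ 0.35685733 -0.29031603  0.0863244 ] [3.14065895e+00 8.60804673e-04 1.57081740e+00]
```

View pics/c.png

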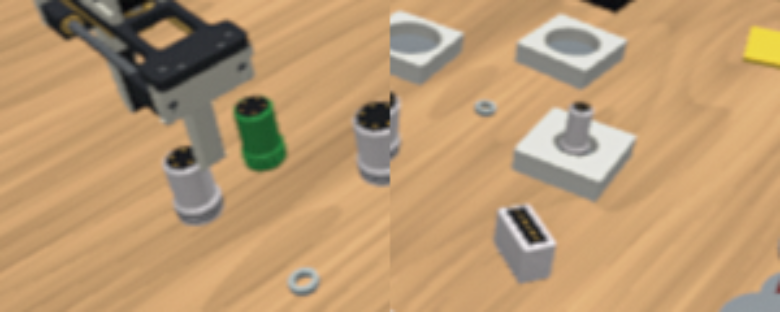

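The tiny shell stands in its well at crop (577,125). The gripper straddles the silver small shell at (190,185), and the green one at (258,130) is clear.

Emit:
move_arm(
  targets=[
    [[0, 0, 0, 0, 0, -25, -1], [0, 0, 0, 0, 0, -50, -1], [0, 0, 0, 0, 0, -60, -1], [0, 0, 0, 0, 0, -60, -1], [0, 0, 0, 0, 0, -60, 1], [0, 0, 0, 0, 0, -60, 1], [0, 0, 0, 0, 0, -60, 1], [0, 0, 0, 0, 0, -60, 1], [0, 0, 0, 0, 0, -60, 1], [0, 0, 0, 0, 0, -60, 1]],
  ],
  newtons=15,
)

```text
clock: 11.4
tcp_pos: [0.3567, -0.2902, 0.0268]
orientation: [3.141, 0.0, 1.571]
ft_force: [-0.3, 0.3, -0.6]
grip_width: 0.0498
grasp_force: 0.0
```

Emit:
move_arm(
  targets=[
    [[0, 0, 0, 0, 0, 0, 1], [0, 0, 0, 0, 0, 0, 1], [0, 0, 0, 0, 0, 0, 1], [0, 0, 0, 0, 0, 0, 1], [0, 0, 0, 0, 0, 0, 1]],
  ],
  newtons=25,
)

```text
clock: 11.9
tcp_pos: [0.3566, -0.2902, 0.0266]
orientation: [-3.142, -0.0, 1.571]
ft_force: [-0.1, 0.1, -0.0]
grip_width: 0.0337
grasp_force: 25.0
```

Emit:
move_arm(
  targets=[
    [[0, 0, 0, 0, 0, 5, 1], [0, 0, 0, 0, 0, 20, 1], [0, 0, 0, 0, 0, 45, 1], [0, 0, 0, 0, 0, 70, 1], [0, 0, 0, 0, 0, 90, 1], [0, 0, 0, 0, 0, 100, 1], [0, 0, 0, 0, 0, 100, 1]],
  ],
)

```text
clock: 12.6
tcp_pos: [0.3572, -0.2909, 0.1279]
orientation: [3.14, 0.002, 1.571]
ft_force: [0.1, 0.3, -0.8]
grip_width: 0.0335
grasp_force: 25.0
```

Emit:
move_arm(
  targets=[
    [[0, 0, 0, 10, 7, 0, 1], [0, 0, 0, 35, 23, 0, 1], [0, 0, 0, 65, 43, 0, 1], [0, 0, 0, 97, 64, 0, 1], [0, 0, 0, 130, 85, 0, 1], [0, 0, 0, 163, 107, 0, 1], [0, 0, 0, 196, 129, 0, 1], [0, 0, 0, 229, 150, 0, 1], [0, 0, 0, 262, 172, 0, 1], [0, 0, 0, 285, 187, 0, 1]],
  ],
)

```text
clock: 13.6
tcp_pos: [0.6429, -0.1, 0.1243]
orientation: [-3.139, -0.002, 1.573]
ft_force: [0.5, 0.6, -1.6]
grip_width: 0.0338
grasp_force: 25.0
```

Emit:
move_arm(
  targets=[
    [[0, 0, 0, 14, 9, 0, 1], [0, 0, 0, 18.5, 12, 0, 1], [0, 0, 0, 18.5, 12, 0, 1], [0, 0, 0, 18.5, 12, -20, 1], [0, 0, 0, 18.5, 12, -45, 1], [0, 0, 0, 18.5, 12, -60, 1], [0, 0, 0, 18.5, 12, -60, 1], [0, 0, 0, 18.5, 12, -60, 1]],
  ],
)

```text
clock: 14.4
tcp_pos: [0.6599, -0.0916, 0.0668]
orientation: [-3.141, -0.0, 1.571]
ft_force: [0.6, 0.2, -0.5]
grip_width: 0.0336
grasp_force: 25.0
```

```bash
python3 - <<'E'
from h import *
s=state(); print(s['tcp_pos'],s['grasp_force'])
f=grab_frame('scene'); a=f[170:320,220:380,::-1]
cv2.imwrite('pics/d.png',cv2.resize(a,None,fx=3,fy=3))
E
```

```text
[ 0.65988752 -0.0915974   0.06680484] 24.999815527772284
```

View pics/d.png

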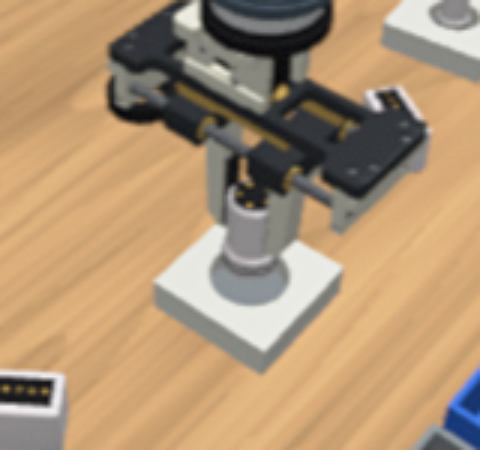

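The small shell at crop (250,230) hangs over the middle of its well. I'll lower, release and go to the medium one.

Emit:
move_arm(
  targets=[
    [[0, 0, 0, 0, 0, -12, 1], [0, 0, 0, 0, 0, -22, 1], [0, 0, 0, 0, 0, -28, 1], [0, 0, 0, 0, 0, -31, 1], [0, 0, 0, 0, 0, -32, 1], [0, 0, 0, 0, 0, -32, 1]],
  ],
)

```text
clock: 15.05
tcp_pos: [0.6602, -0.0911, 0.0347]
orientation: [3.141, 0.0, 1.571]
ft_force: [0.6, 0.3, -1.4]
grip_width: 0.0332
grasp_force: 25.0
```

Emit:
move_arm(
  targets=[
    [[0, 0, 0, 0, 0, 0, 0.2], [0, 0, 0, 0, 0, 0, 0.2], [0, 0, 0, 0, 0, 0, -0.3], [0, 0, 0, 0, 0, 0, -0.3], [0, 0, 0, 0, 0, 0, -0.3], [0, 0, 0, 0, 0, 0, -0.3], [0, 0, 0, 0, 0, 20, -0.3], [0, 0, 0, 0, 0, 50, -0.5], [0, 0, 0, 0, 0, 80, -1], [0, 0, 0, 0, 0, 92, -1]],
  ],
)

```text
clock: 16.05
tcp_pos: [0.6618, -0.0917, 0.1301]
orientation: [3.137, 0.002, 1.571]
ft_force: [0.2, 0.6, 2.0]
grip_width: 0.0799
grasp_force: 0.0
```

Emit:
move_arm(
  targets=[
    [[0, 0, 0, -12, -3, 0, -1], [0, 0, 0, -40, -11, 0, -1], [0, 0, 0, -75, -20, 0, -1], [0, 0, 0, -110, -30, 0, -1], [0, 0, 0, -145, -39, 0, -1], [0, 0, 0, -180, -49, 0, -1], [0, 0, 0, -210, -57, 0, -1], [0, 0, 0, -225.5, -61, 0, -1], [0, 0, 0, -225.5, -61, -20, -1], [0, 0, 0, -225.5, -61, -40, -1]],
  ],
)

```text
clock: 17.05
tcp_pos: [0.4352, -0.1528, 0.0868]
orientation: [3.139, 0.001, 1.57]
ft_force: [0.6, -0.1, -1.0]
grip_width: 0.0929
grasp_force: 0.0
```

```bash
python3 - <<'E'
from h import *
s=state(); print(s['tcp_pos'],s['orientation'])
f=grab_frame('scene'); a=f[150:300,130:350,::-1]
cv2.imwrite('pics/e.png',cv2.resize(a,None,fx=3,fy=3))
E
```

```text
[ 0.43523857 -0.15281988  0.08677983] [3.13910791e+00 1.30605728e-03 1.57026535e+00]
```

View pics/e.png

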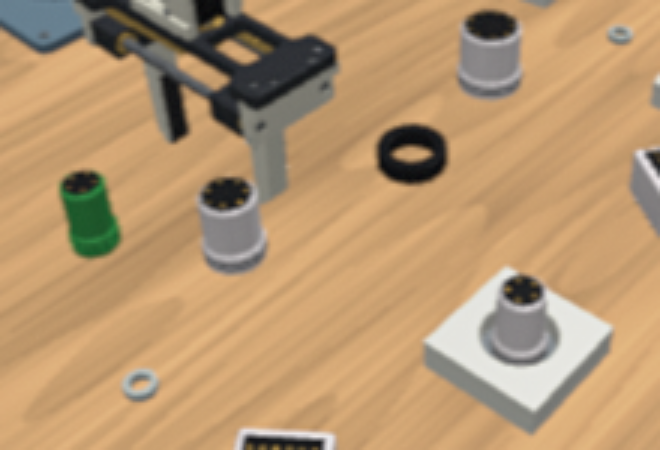

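The small shell stands in its well at crop (520,320). The gripper straddles the medium shell at (232,225).

Emit:
move_arm(
  targets=[
    [[0, 0, 0, 0, 0, -25, -1], [0, 0, 0, 0, 0, -50, -1], [0, 0, 0, 0, 0, -60, -1], [0, 0, 0, 0, 0, -60, -1], [0, 0, 0, 0, 0, -60, 1], [0, 0, 0, 0, 0, -60, 1], [0, 0, 0, 0, 0, -60, 1], [0, 0, 0, 0, 0, -60, 1], [0, 0, 0, 0, 0, -60, 1], [0, 0, 0, 0, 0, -60, 1]],
  ],
  newtons=15,
)

```text
clock: 18.1
tcp_pos: [0.4348, -0.1522, 0.0269]
orientation: [3.141, 0.0, 1.571]
ft_force: [-0.1, 0.5, -0.4]
grip_width: 0.0497
grasp_force: 0.0
```

Emit:
move_arm(
  targets=[
    [[0, 0, 0, 0, 0, 0, 1], [0, 0, 0, 0, 0, 0, 1], [0, 0, 0, 0, 0, 0, 1], [0, 0, 0, 0, 0, 0, 1]],
  ],
  newtons=30,
)

```text
clock: 18.5
tcp_pos: [0.4347, -0.1522, 0.0268]
orientation: [3.142, 0.0, 1.571]
ft_force: [-0.6, 0.4, 3.4]
grip_width: 0.0435
grasp_force: 30.0
```

Emit:
move_arm(
  targets=[
    [[0, 0, 0, 0, 0, 5, 1], [0, 0, 0, 0, 0, 20, 1], [0, 0, 0, 0, 0, 45, 1], [0, 0, 0, 0, 0, 70, 1], [0, 0, 0, 0, 0, 90, 1], [0, 0, 0, 0, 0, 100, 1], [0, 0, 0, 0, 0, 100, 1]],
  ],
)

```text
clock: 19.2
tcp_pos: [0.4353, -0.1525, 0.1277]
orientation: [3.139, 0.001, 1.571]
ft_force: [0.2, -0.6, -2.1]
grip_width: 0.0433
grasp_force: 30.0
```

Emit:
move_arm(
  targets=[
    [[0, 0, 0, 1, 12, 0, 1], [0, 0, 0, 4, 40, 0, 1], [0, 0, 0, 8, 75, 0, 1], [0, 0, 0, 12, 110, 0, 1], [0, 0, 0, 16, 145, 0, 1], [0, 0, 0, 20, 180, 0, 1], [0, 0, 0, 24, 215, 0, 1], [0, 0, 0, 28, 250, 0, 1], [0, 0, 0, 32, 285, 0, 1], [0, 0, 0, 36, 320, 0, 1]],
  ],
)

```text
clock: 20.2
tcp_pos: [0.4689, 0.1699, 0.125]
orientation: [-3.138, 0.0, 1.572]
ft_force: [0.4, 0.2, -2.3]
grip_width: 0.0431
grasp_force: 30.0
```

Emit:
move_arm(
  targets=[
    [[0, 0, 0, 4, 35, 0, 1], [0, 0, 0, 8, 70, 0, 1], [0, 0, 0, 12, 105, 0, 1], [0, 0, 0, 16, 140, 0, 1], [0, 0, 0, 20, 175, 0, 1], [0, 0, 0, 23, 210, 0, 1], [0, 0, 0, 26, 240, 0, 1], [0, 0, 0, 28, 260, 0, 1], [0, 0, 0, 29, 268, 0, 1], [0, 0, 0, 29, 268, 0, 1]],
  ],
)

```text
clock: 21.2
tcp_pos: [0.4982, 0.4365, 0.1248]
orientation: [-3.139, 0.002, 1.573]
ft_force: [-0.1, 0.7, -2.2]
grip_width: 0.0431
grasp_force: 30.0
```

Emit:
move_arm(
  targets=[
    [[0, 0, 0, 0, 0, -20, 1], [0, 0, 0, 0, 0, -45, 1], [0, 0, 0, 0, 0, -60, 1], [0, 0, 0, 0, 0, -60, 1], [0, 0, 0, 0, 0, -60, 1]],
  ],
)

```text
clock: 21.7
tcp_pos: [0.4997, 0.4353, 0.0667]
orientation: [-3.141, 0.0, 1.571]
ft_force: [-0.2, 1.2, -1.9]
grip_width: 0.0433
grasp_force: 30.0
```

```bash
python3 - <<'E'
from h import *
s=state(); print(s['tcp_pos'],s['grasp_force'])
f=grab_frame('scene'); a=f[50:220,270:450,::-1]
cv2.imwrite('pics/f.png',cv2.resize(a,None,fx=3,fy=3))
E
```

```text
[0.49974171 0.43527089 0.06672322] 29.999538618139923
```

View pics/f.png

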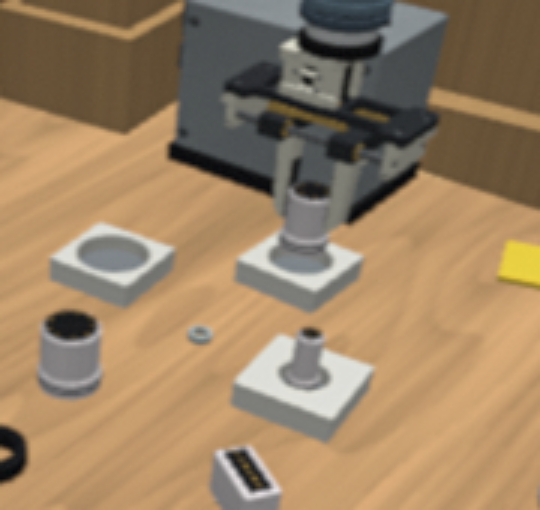

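The medium shell at crop (308,215) hangs centred above its well at (300,258). I'll lower and release it, then go to the large one.

Emit:
move_arm(
  targets=[
    [[0, 0, 0, 0, 0, -12, 1], [0, 0, 0, 0, 0, -22, 1], [0, 0, 0, 0, 0, -28, 1], [0, 0, 0, 0, 0, -31, 1], [0, 0, 0, 0, 0, -32, 1], [0, 0, 0, 0, 0, -32, 1]],
  ],
)

```text
clock: 22.35
tcp_pos: [0.4996, 0.4359, 0.0348]
orientation: [3.142, 0.0, 1.572]
ft_force: [-0.2, -0.5, 0.7]
grip_width: 0.0435
grasp_force: 30.0
```

Emit:
move_arm(
  targets=[
    [[0, 0, 0, 0, 0, 0, 0], [0, 0, 0, 0, 0, 0, -0.3], [0, 0, 0, 0, 0, 0, -0.6], [0, 0, 0, 0, 0, 0, -0.6], [0, 0, 0, 0, 0, 0, -0.6], [0, 0, 0, 0, 0, 0, -0.6], [0, 0, 0, 0, 0, 20, -0.6], [0, 0, 0, 0, 0, 50, -0.6], [0, 0, 0, 0, 0, 80, -1], [0, 0, 0, 0, 0, 92, -1]],
  ],
)

```text
clock: 23.35
tcp_pos: [0.5011, 0.4368, 0.13]
orientation: [3.137, -0.003, 1.571]
ft_force: [0.6, 0.7, 0.3]
grip_width: 0.0859
grasp_force: 0.0
```

Emit:
move_arm(
  targets=[
    [[0, 0, 0, -3, -12, 0, -1], [0, 0, 0, -9, -42, 0, -1], [0, 0, 0, -17, -80, 0, -1], [0, 0, 0, -26, -120, 0, -1], [0, 0, 0, -34, -160, 0, -1], [0, 0, 0, -43, -200, 0, -1], [0, 0, 0, -51, -240, 0, -1], [0, 0, 0, -58, -272, 0, -1], [0, 0, 0, -62, -290, 0, -1], [0, 0, 0, -62, -290, -20, -1]],
  ],
)

```text
clock: 24.35
tcp_pos: [0.4371, 0.1433, 0.1067]
orientation: [3.14, 0.001, 1.569]
ft_force: [-0.2, 0.6, -0.1]
grip_width: 0.0929
grasp_force: 0.0
```

Emit:
move_arm(
  targets=[
    [[0, 0, 0, 0, 0, -18, -1], [0, 0, 0, 0, 0, -18, -1]],
  ],
)

```text
clock: 24.55
tcp_pos: [0.4339, 0.1448, 0.0854]
orientation: [-3.134, 0.001, 1.57]
ft_force: [0.3, 0.0, -0.2]
grip_width: 0.0934
grasp_force: 0.0
```

```bash
python3 - <<'E'
from h import *
s=state(); print(s['tcp_pos'],s['orientation'])
f=grab_frame('scene'); a=f[80:230,240:430,::-1]
cv2.imwrite('pics/g.png',cv2.resize(a,None,fx=3.5,fy=3.5))
E
```

```text
[0.4339327  0.14477159 0.08537608] [-3.13407691e+00  7.84964442e-04  1.57046369e+00]
```

View pics/g.png

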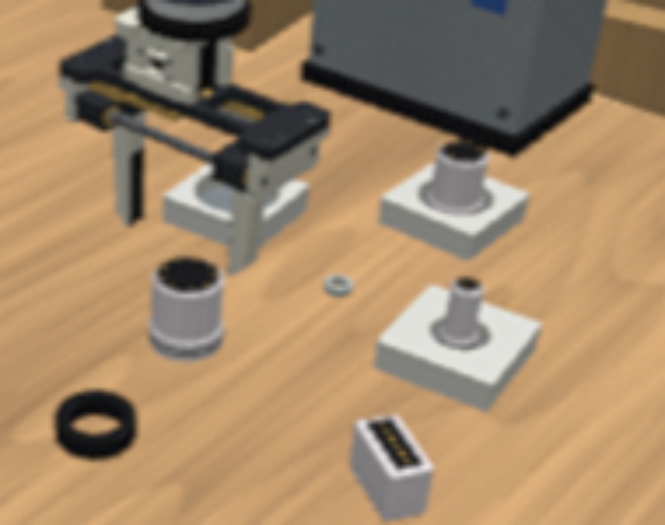

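The medium shell is in its well at crop (460,185), and the gripper straddles the large shell at (187,305).

Emit:
move_arm(
  targets=[
    [[0, 0, 0, 0, 0, -10, -1], [0, 0, 0, 0, 0, -35, -1], [0, 0, 0, 0, 0, -55, -1], [0, 0, 0, 0, 0, -62, -1], [0, 0, 0, 0, 0, -62, -1], [0, 0, 0, 0, 0, -62, 1], [0, 0, 0, 0, 0, -62, 1], [0, 0, 0, 0, 0, -62, 1], [0, 0, 0, 0, 0, -62, 1], [0, 0, 0, 0, 0, -62, 1]],
  ],
  newtons=15,
)

```text
clock: 25.6
tcp_pos: [0.4379, 0.1459, 0.027]
orientation: [3.141, -0.0, 1.571]
ft_force: [0.5, -0.3, 0.1]
grip_width: 0.0574
grasp_force: 0.0
```

Emit:
move_arm(
  targets=[
    [[0, 0, 0, 0, 0, 0, 1], [0, 0, 0, 0, 0, 0, 1], [0, 0, 0, 0, 0, 0, 1], [0, 0, 0, 0, 0, 0, 1]],
  ],
  newtons=35,
)

```text
clock: 26.0
tcp_pos: [0.4378, 0.1459, 0.0269]
orientation: [3.141, -0.0, 1.571]
ft_force: [-0.9, 0.5, 4.6]
grip_width: 0.0536
grasp_force: 35.0
```

Emit:
move_arm(
  targets=[
    [[0, 0, 0, 0, 0, 5, 1], [0, 0, 0, 0, 0, 20, 1], [0, 0, 0, 0, 0, 45, 1], [0, 0, 0, 0, 0, 70, 1], [0, 0, 0, 0, 0, 90, 1], [0, 0, 0, 0, 0, 100, 1], [0, 0, 0, 0, 0, 100, 1]],
  ],
)

```text
clock: 26.7
tcp_pos: [0.4384, 0.1459, 0.1276]
orientation: [3.139, -0.0, 1.571]
ft_force: [-0.1, 0.4, -1.6]
grip_width: 0.0532
grasp_force: 35.0
```

Emit:
move_arm(
  targets=[
    [[0, 0, 0, -5, 10, 0, 1], [0, 0, 0, -17, 34, 0, 1], [0, 0, 0, -32, 64, 0, 1], [0, 0, 0, -47, 94, 0, 1], [0, 0, 0, -62, 124, 0, 1], [0, 0, 0, -75, 150, 0, 1], [0, 0, 0, -83, 166, 0, 1], [0, 0, 0, -85.5, 171, 0, 1], [0, 0, 0, -85.5, 171, 0, 1], [0, 0, 0, -85.5, 171, -15, 1]],
  ],
)

```text
clock: 27.7
tcp_pos: [0.3533, 0.3171, 0.1124]
orientation: [3.139, -0.001, 1.572]
ft_force: [0.1, -0.5, -1.5]
grip_width: 0.0532
grasp_force: 35.0
```

Emit:
move_arm(
  targets=[
    [[0, 0, 0, 0, 0, -25, 1], [0, 0, 0, 0, 0, -45, 1], [0, 0, 0, 0, 0, -45, 1], [0, 0, 0, 0, 0, -45, 1]],
  ],
)

```text
clock: 28.1
tcp_pos: [0.3523, 0.3161, 0.0665]
orientation: [-3.14, 0.001, 1.57]
ft_force: [-1.0, -0.2, -2.0]
grip_width: 0.0536
grasp_force: 35.0
```

```bash
python3 - <<'E'
from h import *
s=state(); print(s['tcp_pos'],s['grasp_force'])
f=grab_frame('scene'); a=f[60:200,240:400,::-1]
cv2.imwrite('pics/i.png',cv2.resize(a,None,fx=4,fy=4))
E
```

```text
[0.35229979 0.31608153 0.06649291] 34.999561930890195
```

View pics/i.png

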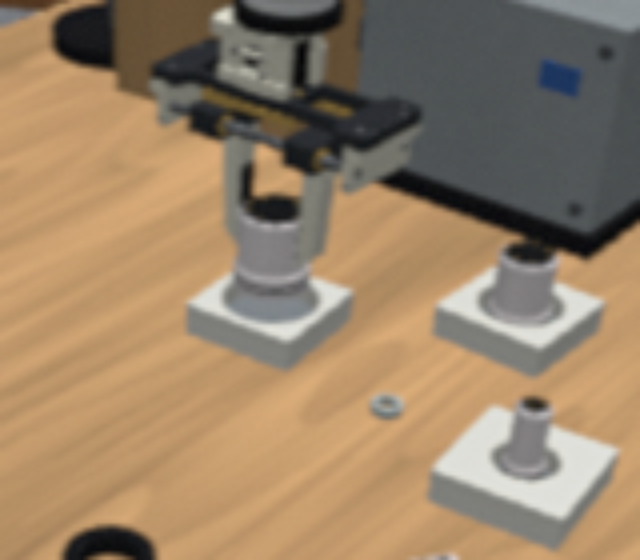

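The large shell at crop (272,245) is centred over its well at (270,300).

Emit:
move_arm(
  targets=[
    [[0, 0, 0, 0, 0, -12, 1], [0, 0, 0, 0, 0, -22, 1], [0, 0, 0, 0, 0, -28, 1], [0, 0, 0, 0, 0, -31, 1], [0, 0, 0, 0, 0, -32, 1], [0, 0, 0, 0, 0, -32, 1]],
  ],
)

```text
clock: 28.75
tcp_pos: [0.3523, 0.317, 0.035]
orientation: [3.141, -0.0, 1.571]
ft_force: [-0.3, -1.0, -2.6]
grip_width: 0.0535
grasp_force: 35.0
```

Emit:
move_arm(
  targets=[
    [[0, 0, 0, 0, 0, 0, -0.3], [0, 0, 0, 0, 0, 0, -0.6], [0, 0, 0, 0, 0, 0, -0.8], [0, 0, 0, 0, 0, 0, -0.8], [0, 0, 0, 0, 0, 0, -0.8], [0, 0, 0, 0, 0, 0, -0.8], [0, 0, 0, 0, 0, 20, -0.8], [0, 0, 0, 0, 0, 50, -0.8], [0, 0, 0, 0, 0, 80, -1], [0, 0, 0, 0, 0, 110, -1]],
  ],
)

```text
clock: 29.75
tcp_pos: [0.3519, 0.3167, 0.1457]
orientation: [-3.141, 0.0, 1.571]
ft_force: [0.1, -0.4, 0.6]
grip_width: 0.0921
grasp_force: 0.0
```

Emit:
move_arm(
  targets=[
    [[0, 0, 0, 10, -20, 10, -1], [0, 0, 0, 25, -50, 20, -1], [0, 0, 0, 40, -90, 30, -1], [0, 0, 0, 50, -130, 40, -1], [0, 0, 0, 50, -170, 40, -1], [0, 0, 0, 50, -200, 40, -1], [0, 0, 0, 50, -220, 40, -1], [0, 0, 0, 50, -220, 40, -1], [0, 0, 0, 50, -220, 40, -1], [0, 0, 0, 50, -220, 40, -1]],
  ],
)

```text
clock: 30.75
tcp_pos: [0.4021, 0.0976, 0.1846]
orientation: [-3.142, -0.0, 1.572]
ft_force: [0.4, 0.8, 0.0]
grip_width: 0.0928
grasp_force: 0.0
```

```bash
python3 - <<'E'
from h import *
f=grab_frame('scene'); cv2.imwrite('pics/j.png',f[:,:,::-1])
for k,w in dict(tiny=(.6068,.263),small=(.660,-.091),medium=(.499,.436),large=(.352,.316)).items():
    d=discs('scene',proj('scene',(*w,.068)),f,.068); print(k,None if d is None else ((d[0][:2]-w)*1e3).round(1),d and d[1])
E
```

```text
tiny None None
small [0.1 1.5] 62
medium None None
large [-0.5  1.2] 67
```

View pics/j.png

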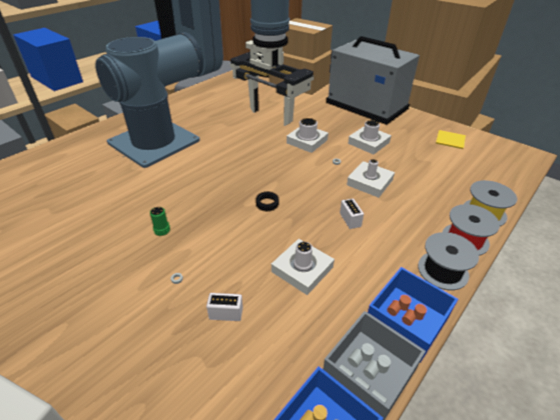

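All four shells stand upright in their wells, at (308,130), (372,130), (371,168) and (303,255). The hoods have not moved, and the arm is clear.

```bash
python3 -c "
from workcell import *
print(job_done())"
```

```text
the job is handed in; nothing more can be done
None
```

All four connector shells stand pins up in the wells of their own size, placed thinnest to thickest; the hoods were left alone, and the job was handed in at about 31 s.

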